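Slide the container lid out over the board's edge

TASK

The rectangular blue lid lies flat on the chopping board, where nobody can get a finger under it. Gently push it along, without picking it up, towards the board's long edge that faces away from the robot, until one long side of the lid sticks out 3 cm past that edge and runs parallel to it; it must stay lying flat on the board. Leave the round lid, the shaker and everything else on the counter where they are, and come away from the lid at the end.

Things in the scene. Friction and masses are not known exactly. Their poses are not given: they have to be found in the camera images.
- board: Fixed wooden chopping board, 280 (its x) x 520 (its y) x 40 mm high. Origin at the centre of its underside, z up; its top is 40 mm above the origin. Its x axis points away from the robot, give or take 0.2 rad; the long edge to overhang lies 140 mm from the origin along +x.
- lid: Loose rectangular blue plastic container lid, 120 (its x) x 160 (its y) x 8 mm, about 0.1 kg, lying flat on the board, in the left or the right half. Origin at the centre of its underside, z up. Its x axis starts within 0.25 rad of the board's x axis. It slides with ordinary friction (a newton or less is enough) and stays where it is left.
- lid_front (a point): Middle of the lid's long side that faces the board's far edge: 60 mm from the lid's centre along the lid's +x, 4 mm above its underside.
- round_lid: Loose round blue plastic lid, 120 mm in diameter, 8 mm high, lying on the other half of the board. Origin at the centre of its underside. Not to be disturbed.
- shaker: Loose glass salt shaker with steel cap, 30 mm in diameter, 50 mm high, standing on the board between the two lids, towards the far edge. Origin at the centre of its underside. Not to be disturbed.
- stack: Three interlocking blue containers in one stack, 162 x 124 mm, 206 mm high, on the counter. Origin at the centre of its underside. Not to be disturbed.
- bowl: Steel mixing bowl, 190 mm across the rim, 90 mm high, on the counter. Origin at the centre of its underside. Not to be disturbed.
- plate1: White ceramic side plate, 170 mm across, 18 mm high, on the counter. Origin at the centre of its underside. Not to be disturbed.
- plate2: Second such side plate. Not to be disturbed.
Not all that is in view belongs to the job. What is shaped like the lid but black is not meant.

How it is judged (in metres and radians):
At the end, for the whole second after the job is handed in: The lid lies still and flat on the board, the middle of its far long side 22 to 38 mm past the far long edge, parallel to it within 0.14 rad, its centre within 190 mm of the board's middle sideways; every other thing within 20 mm of its start (x of lid_front in the frame of board between 0.162 and 0.178 m and angle between the x axis of lid and the x axis of board, either way round below 0.14 rad and angle between lid's own z axis and vertical below 0.05 rad and z of lid in the frame of board between 0.035 and 0.045 m and y of lid in the frame of board between -0.19 and 0.19 m and linear speed of lid below 0.02 m/s and not (distance of any of round_lid, shaker, stack, bowl, plate1, plate2 from where it was at the start of the episode above 0.02 m)); the robot touches nothing.
It fails at once if the lid is lifted more than 12 mm off the board or tipped by more than 0.2 rad (z of lid in the frame of board above 0.052 m or angle between lid's own z axis and vertical above 0.2 rad).
It fails at once if the lid falls off the board (z of lid in the frame of board below 0.025 m).
It fails at once if the lid is knocked along faster than 0.4 m/s (linear speed of lid above 0.4 m/s).
It fails at once if another thing is moved more than 20 mm or tipped by more than 0.3 rad (distance of any of round_lid, shaker, stack, bowl, plate1, plate2 from where it was at the start of the episode above 0.02 m or angle between any of round_lid, shaker, stack, bowl, plate1, plate2's own z axis and vertical above 0.3 rad).
It also fails if it takes over 45 s, if anything falls off the work surface, if the arm or the gripper's body presses on something with over 40 N, if the wrist force passes 120 N, or if a joint passes its speed limit or range.

ROBOT

A 6-joint arm with a two-finger parallel gripper is mounted at the origin on the work surface. World frame = base frame: x ahead of the robot, y to its left, z up, the work surface at z = 0. Lengths are in m, angles in degrees, forces in N, time in s.
With the tool pointing down it reaches from about 0.35 to 0.875 m from the base axis. Payload 4.2 kg.
Tool frame: the origin (TCP) lies midway between the tips of the shut fingers; the grasp point (between the pads) lies 19 mm behind it; y points along the fingers, z is the direction in which the jaws open and shut, and the axes are right-handed (so a half turn about y gives the same grasp; the last joint's range is limited). The gripper opens to 87 mm and grips with 3 to 60 N. Pads are 19 mm wide; open, the fingers measure 117 mm over their backs; the gripper's body (75 mm by 190 mm) begins 51 mm behind the grasp point.
Start: joints at [-53.308, 22.042, 0.453, 0, -68.411, -14.817], TCP at [0.233, -0.58, 0.223] pointing down, gripper open.
Joint ranges: [-179.83, 179.83], [-69.29, 118.12], [-61.27, 80.66], [-181.25, 117.63], [-171.15, -9.14], [-177.46, 177.46]. Speed limits (degrees/s): [159.86, 159.86, 180, 180, 180, 180].

INTERFACE

Orientations are given as [roll, pitch, yaw] about the fixed x, y, z axes, in that order (R = Rz(yaw) Ry(pitch) Rx(roll)).
In Python, from workcell import env gives the robot as it stands. The module is installed in compiled form; this text tells all that it offers. Calls block until the motion is done:
- env.goto(position, orientation): joint-space move of the TCP to a pose.
- env.move_straight(position, rotation=None, rate=0.15, force_limit=None): straight line of the TCP; rotation=None keeps the orientation; rate is the mean speed in m/s. With force_limit (N) it stops when the force on the tool has changed by that much, and returns True; else False.
- env.set_joints(angles): joint-space move.
- env.gripper_to(opening, grasp_force=None): opening from 0.0 (shut) to 1.0 (fully open); grasp_force is the grip in N (None keeps the last); returns when the fingers have stopped.
- env.dwell(seconds).
- env.inverse_kinematics(position, orientation): joint angles nearest the present ones, or None.
- env.read_state(): the state.
- env.grab_frame(name): name is "side" or "top"; returns a dict with "image" (400x640x3 uint8, blue, green, red), "fx", "fy", "cx", "cy" (pixels), "position" and "orientation" of the camera in the world. Camera axes: x right, y up, looking along -z (the intrinsics and any distortion apply to the point x, -y, -z); pixel columns grow to the right and rows downward; lengths in m; the calibration is good to about 2 mm. A picture is of the moment at which its call begins. There is no depth.
A pose or a line that the arm cannot do raises env.Unreachable and nothing moves.
- env.close_job(): hands the job in, once; it reports no verdict.
Trained networks look in a picture, given as the dict that the camera call returned (one of the last four; its "shot" number tells which), for a name from the list of things; names that differ only in an ending like _2 or _b are one class to them, and where a whole thing is asked for, a point or a joint stands for the part that bears it (a point fixed in the world has none). Each returns a list of dicts, best first, with "score" (0 to 1); they miss things now and then, are a little off and sometimes report something else, mostly with a low value. They report only what shows in the picture. A call takes as long as a camera call. They do not tell look-alikes from the thing itself.
- env.search_frame(picture, thing): "xyz" ([x, y, z] in m, in world coordinates, good to about 4 mm: the middle of the surface that is visible of it).
- env.trace(picture, thing): "mask" (400x640 bool, what is visible of it).
The state is a dict: "clock": time; "joint_positions": joint angles; "qvel": joint speeds; "joint_torque": joint torques, N m; "position": TCP position; "tool_rot": TCP orientation; "force": force on the tool from outside, world axes, zero at the start; "wrist_torque": the same for the moment, N m; "opening": opening from 0.0 (shut) to 1.0 (fully open).
Only numpy, scipy, OpenCV 4.12 (cv2) and the standard library are available. Lean on these libraries where they do the work, as an engineer would, in place of code of your own. Each camera call takes 0.05 s, during which the arm holds its last target.

## Working session

There is one attempt and no reset: what is moved stays moved. The work goes in short steps, each a Python script; the robot and the scene stay as the last script left them, time stands still between calls to the robot, and variables do not carry over. Pictures are saved under pics/ and viewed, and the job is handed in when it is done.

```bash
mkdir -p pics
python3 - <<'E'
from workcell import env
import cv2
s=env.read_state();print(s['clock'],s['position'],s['tool_rot'],s['force'])
for n in('top','side'):
    f=env.grab_frame(n);cv2.imwrite(f'pics/{n}0.png',f['image']);print(n,[f[k] for k in('fx','fy','cx','cy','position','orientation')],[k for k in f])
    for t in('lid','board','round_lid','shaker'):
        print(t,[(d['xyz'],d['score']) for d in env.search_frame(f,t)])
E
```

```text
0.0 [ 0.23268291 -0.57941545  0.22144047] [-8.98742313e+01  3.30925248e-03  2.18658352e+01] [ 0.87355808  0.10990445 -0.21658333]
top [495.2883585113116, 495.2883585113116, 315.12783952931017, 196.2684346538524, array([ 0.38571844, -0.01842801,  1.40194709]), array([  4.47186899,   0.35268705, -89.2845721 ])] ['image', 'fx', 'fy', 'cx', 'cy', 'position', 'orientation', 'shot']
lid [([0.2712, -0.237, 0.0063], 0.92), ([0.5422, -0.1817, 0.0421], 0.87)]
board [([0.59, -0.0419, 0.039], 0.71)]
round_lid [([0.5994, 0.0672, 0.0446], 0.87)]
shaker [([0.6753, -0.074, 0.0895], 0.51)]
side [504.0012272776177, 504.0012272776177, 313.7313914023559, 196.24269020292954, array([ 0.79519619, -1.03934819,  1.11744797]), array([46.13433067,  0.87405324, 15.89114757])] ['image', 'fx', 'fy', 'cx', 'cy', 'position', 'orientation', 'shot']
lid [([0.5464, -0.1852, 0.0455], 0.64), ([0.2733, -0.2449, 0.0067], 0.61)]
board [([0.604, -0.1064, 0.0387], 0.6)]
round_lid [([0.6029, 0.0647, 0.0463], 0.66), ([0.6774, -0.0767, 0.0774], 0.61)]
shaker [([0.6796, -0.0802, 0.0776], 0.77)]
```

View pics/top0.png

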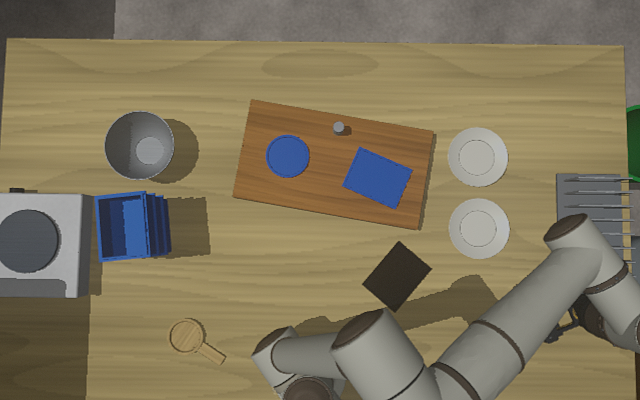

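View pics/side0.png

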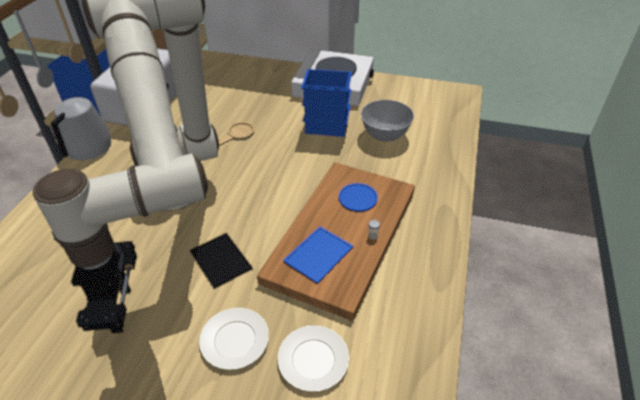

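The top view shows two candidates. The blue rectangle at (378,178) lies on the board and is blue, so it fits. The black one at (397,276) lies on the counter and is a look-alike. The round lid is at (288,157) and the shaker at (340,127). Next I'll confirm with a crop and measure.

```bash
cat > h.py <<'E'
from workcell import env
import cv2, numpy as np
from scipy.spatial.transform import Rotation as Rn
def topix(f,P):
    R=Rn.from_euler('xyz',f['orientation'],degrees=True).as_matrix()
    c=(np.atleast_2d(P)-f['position'])@R
    return np.c_[f['cx']+f['fx']*c[:,0]/-c[:,2], f['cy']+f['fy']*-c[:,1]/-c[:,2]]
def toworld(f,px,z):
    R=Rn.from_euler('xyz',f['orientation'],degrees=True).as_matrix()
    px=np.atleast_2d(px).astype(float)
    d=np.c_[(px[:,0]-f['cx'])/f['fx'],-(px[:,1]-f['cy'])/f['fy'],-np.ones(len(px))]@R.T
    t=(z-f['position'][2])/d[:,2]
    return f['position']+d*t[:,None]
def maskrect(m,f,z):
    m=m.astype(np.uint8)
    n,l,st,_=cv2.connectedComponentsWithStats(m)
    k=1+np.argmax(st[1:,4]); m=(l==k).astype(np.uint8)
    c=max(cv2.findContours(m,cv2.RETR_EXTERNAL,cv2.CHAIN_APPROX_NONE)[0],key=cv2.contourArea)[:,0]
    w=toworld(f,c,z)[:,:2]
    return w
def rect(w):
    (c,s,a)=cv2.minAreaRect((w*1000).astype(np.float32))
    return np.array(c)/1000,s,a
def blue(f,t='lid',near=None):
    hsv=cv2.cvtColor(f['image'],cv2.COLOR_BGR2HSV)
    return (cv2.inRange(hsv,(105,120,40),(130,255,255))>0)
E
python3 - <<'E'
from h import *
for n in('top','side'):
    f=env.grab_frame(n)
    im=f['image'].copy()
    for t,z,ref in(('lid',.048,(.544,-.183)),('board',.04,(.6,-.05))):
        for d in env.trace(f,t):
            w=maskrect(d['mask'],f,z); print(n,t,d['score'],d['mask'].sum(),rect(w))
    # color lid
    b=blue(f); u,v=topix(f,[.544,-.183,.048])[0].astype(int)
    nn,l=cv2.connectedComponents(b.astype(np.uint8)); 
    w=maskrect(l==l[v,u],f,.048); print(n,'colorlid',(l==l[v,u]).sum(),rect(w))
    x0,y0=(220,85) if n=='top' else (250,155)
    cv2.imwrite(f'pics/crop_{n}1.png',cv2.resize(im[y0:y0+160,x0:x0+230],None,fx=3.4,fy=3.4,interpolation=cv2.INTER_CUBIC))
E
```

```text
top lid 0.94 2576 (array([ 0.54556244, -0.1789231 ]), (161.22662353515625, 124.19026184082031), 66.655517578125)
top lid 0.89 2489 (array([ 0.27600342, -0.23128876]), (117.080078125, 157.26251220703125), 50.16960906982422)
top board 0.57 14829 (array([ 0.58390173, -0.05829538]), (521.63134765625, 284.7307434082031), 80.49092102050781)
top colorlid 2479 (array([ 0.54555994, -0.17751443]), (158.6802215576172, 118.67973327636719), 66.72439575195312)
side lid 0.73 2091 (array([ 0.5481897 , -0.18862061]), (166.05348205566406, 124.6690902709961), 65.91802978515625)
side lid 0.64 1897 (array([ 0.29615619, -0.27639453]), (114.61823272705078, 160.07489013671875), 50.123016357421875)
side board 0.87 10797 (array([ 0.58733795, -0.07640103]), (543.4071655273438, 285.6948547363281), 80.68209838867188)
side colorlid 1957 (array([ 0.54756757, -0.18683572]), (159.7324676513672, 119.17063903808594), 66.59144592285156)
```

View pics/crop_top1.png

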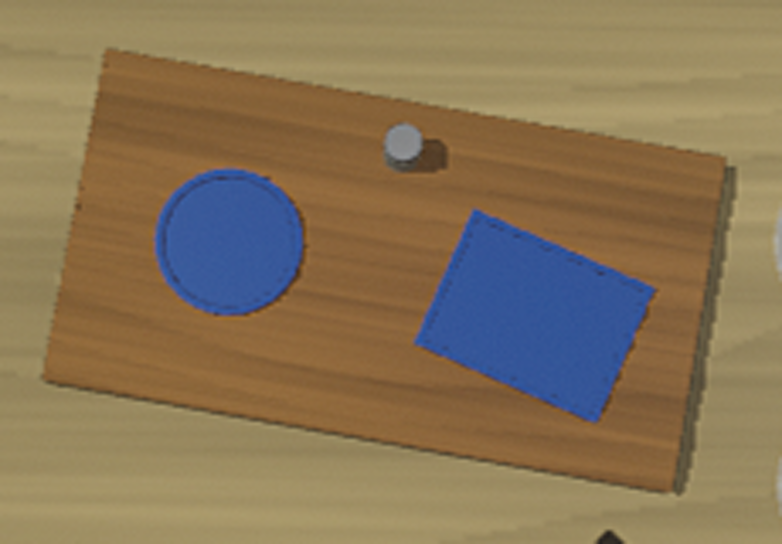

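View pics/crop_side1.png

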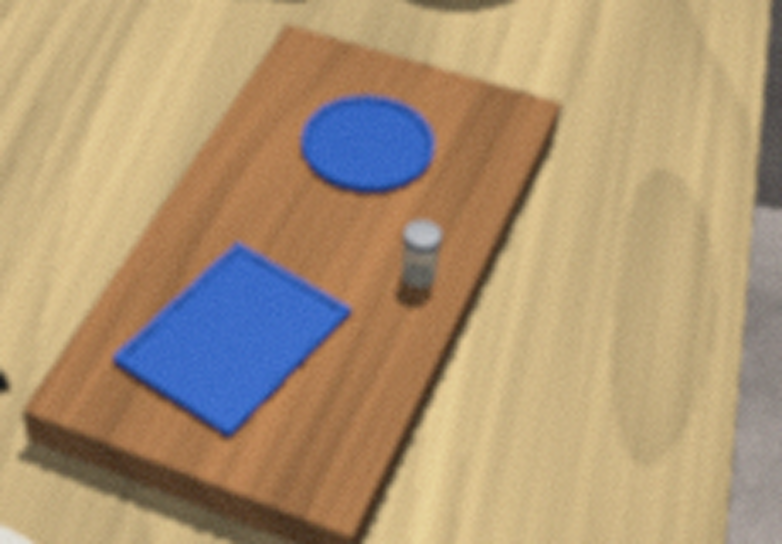

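The crops confirm it: the blue rectangular lid lies on the board, the shaker is ahead and to its left, and the round lid is on the other half. Next I'll work out the lid's pose in the board frame from each camera.

```bash
cat >> h.py <<'E'
from scipy.optimize import least_squares
TOPPX={'top':np.array([(107,48),(725,157),(676,491),(43,379)])/3.4+[220,85],
       'side':np.array([(285,27),(558,103),(352,540),(27,412)])/3.4+[250,155]}
def order(n): # corners in board frame (x,y)
    return {'top':[(.14,.26),(.14,-.26),(-.14,-.26),(-.14,.26)],
            'side':[(-.14,.26),(.14,.26),(.14,-.26),(-.14,-.26)]}[n]
def boardfit(f,n):
    w=toworld(f,TOPPX[n]-0.5,.04)[:,:2]; B=np.array(order(n))
    def r(p):
        c,s=np.cos(p[2]),np.sin(p[2]); return (B@np.array([[c,s],[-s,c]])+p[:2]-w).ravel()
    q=least_squares(r,[.58,-.06,-.16]); return q.x,np.abs(q.fun).max()
def lidpose(f):
    b=blue(f).astype(np.uint8); n,l,st,ce=cv2.connectedComponentsWithStats(b)
    best=[]
    for k in range(1,n):
        if st[k,4]<400: continue
        m=l==k
        w=maskrect(m,f,.048)
        c,s,a=rect(w)
        s=np.array(s)
        if abs(max(s)-160)<14 and abs(min(s)-120)<14 and .45<c[0]<.8:
            ay=a if s[0]>s[1] else a+90
            ax=(ay-90+90)%180-90
            best.append((c,s,ax))
    return best
def inboard(b,c,ax):
    d=np.array(c)-b[:2]; co,si=np.cos(b[2]),np.sin(b[2])
    p=np.array([co*d[0]+si*d[1],-si*d[0]+co*d[1]]); a=np.radians(ax)-b[2]
    return p,a,p+.06*np.array([np.cos(a),np.sin(a)])
E
python3 - <<'E'
from h import *
for n in('top','side'):
    f=env.grab_frame(n); b,e=boardfit(f,n); print(n,b,e)
    for c,s,ax in lidpose(f): print(c,s,ax,inboard(b,c,ax))
    for t in('shaker','round_lid'):
        for d in env.search_frame(f,t): print(t,d['score'],inboard(b,d['xyz'][:2],0)[0])
E
```

```text
top [ 0.58492152 -0.05783867 -0.16311477] 0.0034095403074594355
[ 0.54555994 -0.17751443] [158.68022156 118.67973328] -23.275604248046875 (array([-0.01940467, -0.12447924]), np.float64(-0.2431211622915511), array([ 0.03883081, -0.13892323]))
round_lid 0.7 [-0.00509479  0.12750377]
side [ 0.58635992 -0.06709215 -0.15744506] 0.004983517637911772
[ 0.54765601 -0.18687401] [159.73246765 118.97787476] -23.408554077148438 (array([-0.01944394, -0.12436888]), np.float64(-0.2511112831609567), array([ 0.03867427, -0.13927771]))
shaker 0.76 [0.0913547  0.00264891]
round_lid 0.73 [-0.00201175  0.12836444]
round_lid 0.73 [ 0.08777253 -0.3855139 ]
```

```bash
cat >> h.py <<'E'
B=np.array([.5856,-.0625,-.162]); ORI=[-90,0,np.degrees(-.162)]
def w(x,y,z):
    co,si=np.cos(B[2]),np.sin(B[2]); return [B[0]+co*x-si*y,B[1]+si*x+co*y,z]
E
python3 - <<'E'
from h import *
for x in(-.122,.05):
  print(env.inverse_kinematics(w(x,-.124,.05),ORI))
env.goto(w(-.122,-.124,.16),ORI)
env.move_straight(w(-.122,-.124,.075),rate=.1)
s=env.read_state();print(s['clock'],s['position'],s['force'],s['opening'])
for n in('top','side'):
    f=env.grab_frame(n);x0,y0=(300,120) if n=='top' else (200,150)
    cv2.imwrite(f'pics/pre_{n}.png',cv2.resize(f['image'][y0:y0+140,x0:x0+190],None,fx=4,fy=4,interpolation=cv2.INTER_CUBIC))
E
```

```text
[-6.93267998e-01  1.98256106e+01 -3.28800490e+01 -2.54444375e-14
 -3.72943405e+01 -9.85886483e+01]
[-3.06359150e+00  3.29539084e+01 -8.30300954e+00 -2.54444375e-14
 -4.87430820e+01 -9.62183248e+01]
3.8167 [ 0.44570287 -0.16533724  0.07547663] [-0.23196572 -0.11305385  0.42093741] 0.9967387220092669
```

View pics/pre_side.png

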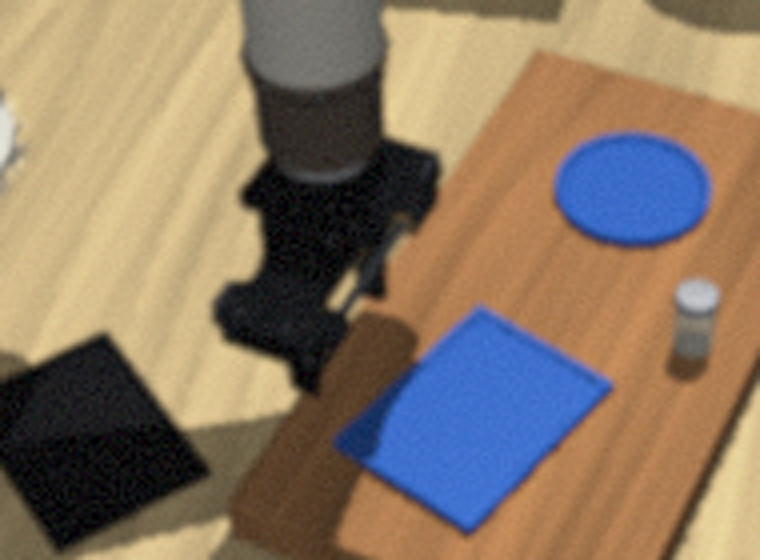

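View pics/pre_top.png

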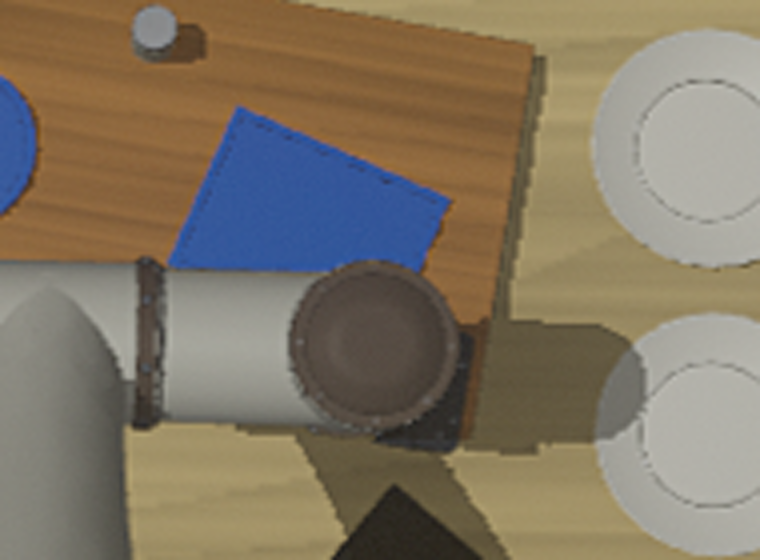

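The gripper is over the near strip of the board, clear of the lid, with the right finger tip at about (305,385) in the side crop. Next I'll touch the board gently, back up a little and push.

Run:
```python
from h import *
t=env.move_straight(w(-.122,-.124,.034),rate=.025,force_limit=4)
s=env.read_state();print(t,s['clock'],s['position'],s['force'])
zt=s['position'][2]
if t:
    p=s['position']; z=zt+.003
    env.move_straight([p[0],p[1],z],rate=.03)
    s=env.read_state();print(s['position'],s['force'])
    print(env.move_straight(w(-.03,-.124,z),rate=.04,force_limit=8))
    s=env.read_state();print(s['clock'],s['position'],s['force'])
    for n in('top','side'):
        f=env.grab_frame(n);x0,y0=(300,100) if n=='top' else (240,150)
        b,_=boardfit(f,n)
        for c,sz,ax in lidpose(f): print(n,sz,inboard(b,c,ax))
        cv2.imwrite(f'pics/p1_{n}.png',cv2.resize(f['image'][y0:y0+140,x0:x0+190],None,fx=4,fy=4,interpolation=cv2.INTER_CUBIC))
```

```text
True 5.1667 [ 0.44516495 -0.16520698  0.04043978] [-0.44921503  0.13808947  5.4378916 ]
[ 0.44527293 -0.16521558  0.0435222 ] [ 0.6772908   0.01719391 -0.61609051]
False
7.8917 [ 0.53603441 -0.18003947  0.04352364] [-0.50935887 -0.24001042 -0.46447332]
side [161.68884277 122.40016937] (array([ 0.03968426, -0.10764564]), np.float64(-0.0076199294336114776), array([ 0.09968252, -0.10810283]))
```

```bash
ls pics
```

```text
crop_side1.png
crop_top1.png
p1_side.png
p1_top.png
pre_side.png
pre_top.png
side0.png
top0.png
```

View pics/p1_side.png

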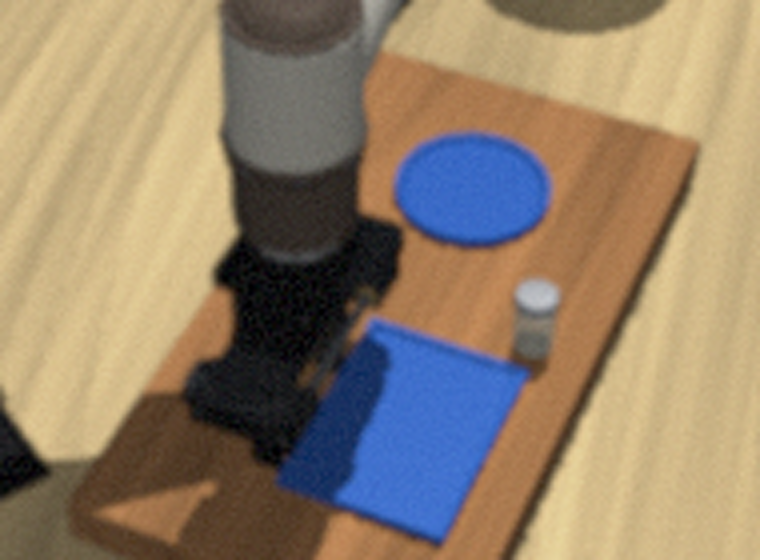

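View pics/p1_top.png

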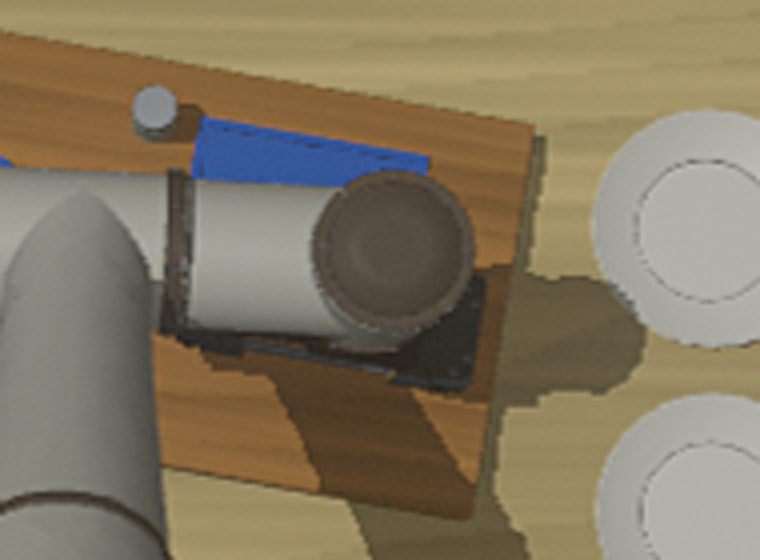

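The lid is now parallel to the board edge, with 15 mm or so between its left side and the shaker. I'll go on pushing with a slight drift away from the shaker and stop short to check.

Run:
```python
from h import *
z=env.read_state()['position'][2]
print(env.move_straight(w(.028,-.134,z),rate=.035,force_limit=8))
s=env.read_state();print(s['clock'],s['position'],s['force'])
for n in('top','side'):
        f=env.grab_frame(n);x0,y0=(300,80) if n=='top' else (240,150)
        b,_=boardfit(f,n)
        for c,sz,ax in lidpose(f): print(n,sz,inboard(b,c,ax))
        for d in env.search_frame(f,'shaker'): print('shaker',d['score'],inboard(b,d['xyz'][:2],0)[0])
        cv2.imwrite(f'pics/p2_{n}.png',cv2.resize(f['image'][y0:y0+140,x0:x0+190],None,fx=4,fy=4,interpolation=cv2.INTER_CUBIC))
```

```text
False
9.825 [ 0.59164761 -0.19924243  0.04352663] [-0.29229477  0.48159408  1.22932731]
side [162.81692505 121.46608734] (array([ 0.09813957, -0.11779408]), np.float64(-0.008452566748424761), array([ 0.15813743, -0.11830122]))
shaker 0.77 [0.09157566 0.00572156]
```

Run:
```python
from h import *
z=env.read_state()['position'][2]
print(env.move_straight(w(.0385,-.134,z),rate=.03,force_limit=8))
env.dwell(.2)
env.move_straight(w(-.0,-.134,z),rate=.06)
env.move_straight(w(-.03,-.134,.2),rate=.15)
env.goto([.30,-.45,.30],ORI)
s=env.read_state();print(s['clock'],s['position'],s['force'])
for n in('top','side'):
        f=env.grab_frame(n);x0,y0=(300,80) if n=='top' else (240,150)
        b,_=boardfit(f,n)
        for c,sz,ax in lidpose(f): print(n,sz,inboard(b,c,ax))
        for t in('shaker','round_lid'):
            for d in env.search_frame(f,t): print(t,d['score'],inboard(b,d['xyz'][:2],0)[0])
        cv2.imwrite(f'pics/p3_{n}.png',cv2.resize(f['image'][y0:y0+140,x0:x0+190],None,fx=4,fy=4,interpolation=cv2.INTER_CUBIC))
```

```text
False
14.0917 [ 0.30054436 -0.44951272  0.29938841] [ 0.66891504 -0.0181809  -0.67905153]
top [158.86845398 119.38181305] (array([ 0.11147765, -0.11826758]), np.float64(2.1184174939237188e-05), array([ 0.17147765, -0.11826631]))
shaker 0.73 [-0.04181933  0.54893394]
shaker 0.63 [0.0897536  0.00133165]
round_lid 0.6 [-0.00553696  0.12834311]
side [162.78723145 118.20817566] (array([ 0.11182583, -0.11790081]), np.float64(-0.009253911920429597), array([ 0.17182326, -0.11845604]))
round_lid 0.79 [-0.00468322  0.13371171]
```

View pics/p3_side.png

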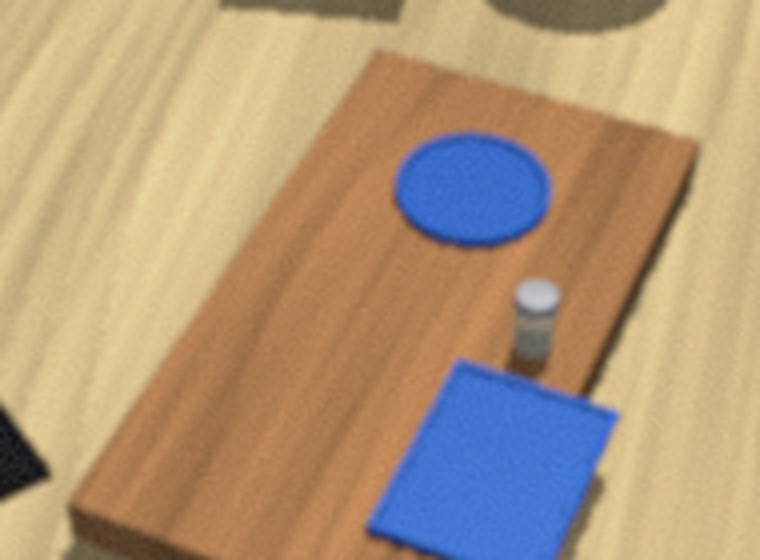

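View pics/p3_top.png

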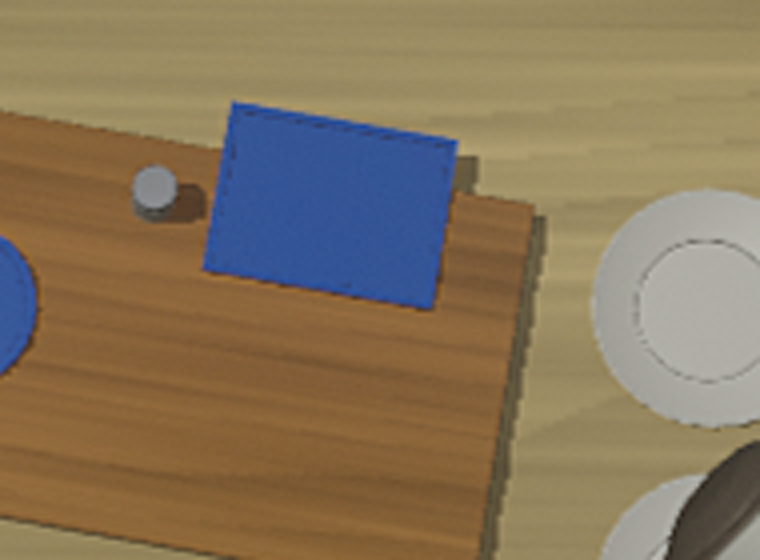

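Both cameras put the front at about 0.1715 m. A rough pixel reading of the top crop gives nearer 34 mm of overhang, so I'll check the far edge with a sub-pixel fit before handing in.

Run:
```python
from h import *
from scipy.ndimage import map_coordinates, gaussian_filter
def edge(f,P0,P1,z,sign_axis=.012,n=60,ch=None):
    # sample perpendicular profiles in world, find max gradient, robust line fit
    P0,P1=np.array(P0),np.array(P1); d=(P1-P0)/np.linalg.norm(P1-P0); nn=np.array([-d[1],d[0]])
    hsv=f['image'].astype(float); g=hsv@np.array(ch)
    t=np.arange(-sign_axis,sign_axis,.0005); out=[]
    for a in np.linspace(0,1,n):
        Q=(P0+a*(P1-P0))+t[:,None]*nn
        px=topix(f,np.c_[Q,np.full(len(Q),z)])
        v=gaussian_filter(map_coordinates(g,[px[:,1],px[:,0]],order=1),3)
        gr=np.abs(np.gradient(v)); gr/=gr.sum()
        out.append(P0+a*(P1-P0)+nn*t[np.argmax(gr)])
    return np.array(out)
def loc(b,q): return np.array([inboard(b,p,0)[0] for p in q])
for n in('top','side'):
    f=env.grab_frame(n); b,_=boardfit(f,n)
    def W(x,y): 
        co,si=np.cos(b[2]),np.sin(b[2]); return [b[0]+co*x-si*y,b[1]+si*x+co*y]
    for nm,x,ys,z,ch in(('far',.14,(.06,.24),.04,(0,1,0)),('near',-.14,(-.2,.2),.04,(0,1,0)),('lidfront',.171,(-.18,-.06),.048,(-1,1,1)),('lidback',.0515,(-.18,-.06),.048,(-1,1,1))):
        q=loc(b,edge(f,W(x,ys[0]),W(x,ys[1]),z,ch=ch)); k=np.median(q[:,0]); q=q[abs(q[:,0]-k)<.005]
        p=np.polyfit(q[:,1],q[:,0],1); print(n,nm,len(q),'slope',p[0].round(4),'x at y=-.118:',np.polyval(p,-.118).round(4),'at0',p[1].round(4))
```

```text
top far 60 slope 0.0015 x at y=-.118: 0.139 at0 0.1391
top near 60 slope 0.0017 x at y=-.118: -0.1431 at0 -0.1429
top lidfront 60 slope 0.0002 x at y=-.118: 0.1716 at0 0.1716
top lidback 60 slope 0.0016 x at y=-.118: 0.0506 at0 0.0508
side far 60 slope -0.0098 x at y=-.118: 0.1502 at0 0.1491
side near 60 slope 0.0057 x at y=-.118: -0.1404 at0 -0.1397
side lidfront 60 slope -0.0021 x at y=-.118: 0.1714 at0 0.1712
side lidback 60 slope 0.0067 x at y=-.118: 0.0504 at0 0.0512
```

Run:
```python
from workcell import env
s=env.read_state();print(s['clock'],s['force'])
env.close_job()
```

```text
14.4917 [-0.40717816  0.15436771 -0.69385066]
the job is handed in; nothing more can be done
```

I pushed the blue lid to the far edge with the two open fingertips about 3 mm above the board, which also turned it square to the edge. Then I backed off, raised the arm clear of the board and handed the job in at about 14.5 s.

- **Overhang:** both cameras put the front of the lid at x ≈ 0.1715 m in the board frame, about 31.5 mm past the edge. A sub-pixel edge fit in the top view gave 32.6 mm, and a rough reading of the top crop about 34 mm. All are inside the 22–38 mm allowed.
- **Disagreement:** the sub-pixel fit in the side view gave only about 21 mm. I set it aside because that camera sees the board's far face, so the fit probably caught a lower edge instead of the top one.
- **Alignment:** the lid is parallel to the edge within 0.01 rad, its centre is at y ≈ −0.118 m, and it looks flat in both pictures.
- **Other things:** the shaker and round lid show no movement beyond the measuring noise of about 5 mm. One search missed the shaker and another gave a false hit, but it looks unmoved in the pictures. I didn't measure the stack, bowl or plates, but the arm did not go near them at low height.

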